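# Two-view weld coupon photo with an inspection mirror

## Robot

A 7-joint arm with a two-finger parallel gripper is mounted at the origin on the work surface. World frame = base frame: x ahead of the robot, y to its left, z up, the work surface at z = 0. Lengths are in m, angles in degrees, forces in N, time in s.
With the tool pointing down it reaches from about 0.425 to 0.875 m from the base axis. Payload 4.7 kg.
Tool frame: the origin (TCP) lies at the very end of the fingers, on their centre line; the grasp point (between the pads) lies 19 mm behind it; z points along the fingers, y is the line along which they close (so a half turn about z gives the same grasp; the last joint's range is limited). The gripper opens to 87 mm and grips with 3 to 60 N. Pads are 19 mm wide; open, the fingers measure 117 mm over their backs; the gripper's body (75 mm by 190 mm) begins 51 mm behind the grasp point.
Start: joints at [-63.249, 18.392, -4.016, 83.108, 1.295, 78.541, -3.26], TCP at [0.284, 0.585, 0.192] pointing down, gripper open.
Joint ranges: [-163.93, 163.93], [-17.29, 119.83], [-79.2, 71.16], [3.27, 140.29], [-89.18, 269.18], [5.43, 117.66], [-154.24, 154.24]. Speed limits (degrees/s): [147.25, 147.25, 180, 180, 180, 180, 180].

## Interface

Orientations are given as [roll, pitch, yaw] about the fixed x, y, z axes, in that order (R = Rz(yaw) Ry(pitch) Rx(roll)).
In Python, from cell import get_obs, eyes, env gives the robot as it stands.
- The arm moves only by the tool servo_tool, never from a script. Its argument "series" is a list that holds one entry, the list of rows, each a list of 7 numbers: the shift along the tool's x, y, z in units of 300 mm (1.0 is 300 mm), then the turn, a rotation vector about the tool's x, y, z in units of pi rad (1.0 is pi rad), then the opening, from 0 (shut) to 1 (fully open). In form: [[[tx, ty, tz, wx, wy, wz, gripper], ...]]. A call has 1 to 12 rows; each row is the pose to reach, as a shift and turn from the pose commanded when the call began, along the tool's axes at that moment, turning the shorter way round; what a row does not reach only later rows make up. A row lasts 1/12 s, in which the tool goes at most 41.7 mm and 7.16 degrees, less where a joint would pass 70% of its speed; a pose out of reach is approached as far as the arm can. A call with a number of a shift or a turn outside -1 to 1 is refused whole. A call with a gripper value outside its range is refused whole. The fingers move at their own pace and stop on an object; "grip_force" is the grip in N (left out, the last holds). Time passes only in rows, so rows that repeat a pose let the fingers close. It gives the time, the measured TCP pose, the force, the opening and the grip force at its end, in the units of the state.
- get_obs(): the state, without advancing time (a new reading comes with each control period).
- eyes.read_camera(name): name is "side" or "top"; returns a dict with "frame" (420x560x3 uint8, red, green, blue), "depth" (420x560 float32, m along the optical axis (not along the pixel's ray), 0 where there is no reading), "fx", "fy", "cx", "cy" (pixels), "origin" and "rotation" of the camera in the world. Camera axes: x right, y down, z forward; pixel columns grow to the right and rows downward; lengths in m; the calibration is good to about 2 mm. A picture is of the moment at which its call begins.
- env.sign_off(): hands the job in; it is judged then, once.
The state is a dict: "time_s": time; "qpos": joint angles; "joint_velocities": joint speeds; "effort": joint torques, N m; "tool_pos": TCP position; "tool_rot": TCP orientation; "force": force on the tool from outside, world axes, zero at the start; "wrist_torque": the same for the moment, N m; "grip_width": finger opening in m; "grasp_force": force on a finger pad.
Only numpy, scipy, OpenCV 4.12 (cv2) and the standard library are available. Lean on these libraries where they do the work, as an engineer would, in place of code of your own. Each camera call takes 0.05 s, during which the arm holds its last target. There are 200 camera calls.

## Task

For a two-view photo of a weld, take the weld coupon with the orange mark out of the white carrier and stand it on edge, fully down, in the camera stand's black rack, in the slot nearer the lens with its marked face towards the lens side, and let go of it. Then pick up the inspection mirror by its red handle and hold it right under the lens, level with the mark and angled so that the camera, looking straight down, sees the orange mark in the middle of the mirror. Finish while holding the mirror still in the gripper, clear of stand and coupon, and leave the other coupons, the resin mount and the jar where they are.

Things in the scene. Friction and masses are not known exactly. Their poses are not given: they have to be found in the camera images.
- stand: Camera stand, fixed. Origin on the table straight under the lens; z up, -x its open front, +x to its column, +y to its rack. Grey baseboard 18 mm thick, x -160..+220, y -100..+170 mm. Column 40 mm square, 820 mm tall at x +185, y 0 mm. On the board a black rack, x -56..+56, y +70..+155 mm, lips to 60 mm above the table, with two slots along x at y +90 (the one to use) and +135 mm.
- slot (a point): Middle of the floor of the slot nearer the lens, 30 mm above the table; axes as the stand. The coupon's underside centre belongs here, its x along this x (not reversed: so its mark faces the lens side, -y). Slot 10.4 mm wide, 90 mm long between end stops; straight walls to 52 mm above the table, then lips flaring outward.
- view (a point): Where the mirror's face centre belongs: straight under the lens, 80 mm above the table (mark height of a seated coupon), 86 mm from the mark. z axis: half-way between straight up and level to the rack (stand +y), 45 degrees from both: the way the mirror face must look. x axis: the stand's x. Lens front 560 mm above this point, barrel and camera 64 mm wide; boom to the column over 700 mm high.
- carrier: White plastic carrier, fixed, holding three coupons on edge. Origin: underside centre. Outline 120 x 130 mm. Three slots along its x at y = -45, 0, +45 mm, made as those of the stand's rack; floor 12 mm above the table, lips to 42 mm. Which coupon stands in which slot varies.
- coupon: Bare aluminium weld coupon with the orange mark: plate 80 (x) x 8 (y) x 90 (z) mm, about 0.16 kg, standing in the carrier. Origin: centre of its underside; z up. Dark weld line across both faces at x +21 mm. The round orange mark, 16 mm across, is on the -y face; the middle 16 mm of the top edge are orange too. Grip it across its thickness by the top 30 mm.
- mark (a point): Centre of the orange mark on the coupon's -y face, 50 mm above its underside edge, midway along x.
- coupon_blue: Bystander: a like coupon with blue mark and blue patch on the top edge. Same size and frame.
- coupon_green: Bystander: a like coupon with green mark and green patch on the top edge. Same size and frame.
- rest: Instrument rest, fixed; the mirror's handle lies on it. Origin: underside centre; base x -71..+79, y +-28 mm, 10 mm thick; two notched posts, 8 mm thick, 30 mm wide, 48 mm tall, at x -50 and +58 mm, notch floor at 38 mm. Between the posts the handle is free to grip.
- mirror: Inspection mirror, about 0.1 kg. Origin: centre of its square red handle (x -70..+70 mm, 14 x 14 mm section), which lies level, 45 mm above the table, on the rest; x towards the mirror head, z up. A thin steel rod goes on along x to the head's swivel at x +145 mm. Balances near x +30 mm.
- mirror_face (a point): Centre of the reflecting face (60 mm along the handle x 50 mm across), 183 mm ahead of the handle's centre, 4 mm off its axis. z: out of the face; x: along the handle, away from it. The head turns about the handle's axis on a stiff swivel and keeps its setting (slips only beyond 0.3 N m): at the start the face looks up, leaned 0.28 to 0.58 rad to the handle's +y side, each time different.
- swivel: The mirror's head alone (steel-backed glass, 60 x 50 x 4 mm), part of the mirror: not to be held by the fingers. Origin at the swivel, 145 mm ahead of the handle's centre; axes as point mirror_face.
- mount: Bystander: black cylindrical resin mount, 32 mm across, 20 mm tall, loose. Origin: underside centre.
- jar: Bystander: closed jar of polishing paste, 44 mm across, 45 mm tall, loose. Origin: underside centre.
Not all that is in view belongs to the job. Leave any purple or turquoise look-alike of the coupon alone.

How it is judged (in metres and radians):
On the way:
1. the coupon with the orange mark stands fully down in the stand's nearer slot, mark to the lens side, and is let go (x of mark in the frame of stand between -0.009 and 0.009 m and y of mark in the frame of stand between 0.081 and 0.091 m and z of mark in the frame of stand between 0.075 and 0.085 m and angle between coupon's own z axis and vertical below 0.12 rad and contact force between the fingers and coupon below 0.2 N and linear speed of coupon below 0.02 m/s), for 0.3 s.
At the end, for the whole second after the job is handed in: Orange coupon let go in the near slot, mark within 9 mm lengthwise, 5 mm across and in height; mirror held still by its handle alone, face centre within 14 mm of the point under the lens level with the mark, facing within 0.10 rad of half-way between lens and mark (x of mark in the frame of stand between -0.009 and 0.009 m and y of mark in the frame of stand between 0.081 and 0.091 m and z of mark in the frame of stand between 0.075 and 0.085 m and angle between coupon's own z axis and vertical below 0.12 rad and distance between mirror_face and view below 0.014 m and angle between the z axis of mirror_face and the z axis of view, either way round below 0.1 rad and angle between mirror_face's own z axis and vertical below 1 rad and contact force between the fingers and mirror above 1 N and contact force between the fingers and swivel below 0.2 N and contact force between mirror and stand below 0.2 N and contact force between each of mirror, the fingers and coupon below 0.2 N and height (world z) of mirror above 0.035 m and linear speed of mirror below 0.02 m/s and angular speed of mirror below 0.15 rad/s); the arm keeps its last pose, push and grip.
It fails at once if the blue coupon is shifted or knocked over (distance of coupon_blue from where it was at the start of the episode above 0.012 m or angle between coupon_blue's own z axis and vertical above 0.35 rad).
It fails at once if the green coupon is shifted or knocked over (distance of coupon_green from where it was at the start of the episode above 0.012 m or angle between coupon_green's own z axis and vertical above 0.35 rad).
It fails at once if the resin mount is shifted or knocked over (distance of mount from where it was at the start of the episode above 0.02 m or angle between mount's own z axis and vertical above 0.35 rad).
It fails at once if the jar is shifted or knocked over (distance of jar from where it was at the start of the episode above 0.02 m or angle between jar's own z axis and vertical above 0.35 rad).
It also fails if it takes over 61 s, if anything falls off the work surface, if the arm or the gripper's body presses on something with over 40 N, if the wrist force passes 120 N, or if a joint passes its speed limit or range.

## Working session

There is one attempt and no reset: what is moved stays moved. The work goes in short steps, Python scripts to look and compute and a tool call to move; the robot and the scene stay as the last step left them, time stands still between calls to the robot, and variables do not carry over. Pictures are saved under pics/ and viewed, at most 10 in all, crops included, and the job is handed in when it is done.

Besides the shell and the picture viewer there is one more tool, called after "Call:" in YAML: its name, and indented under it one key for each argument. servo_tool: Moves the arm, as the interface text tells. Shifts and turns lie within -1 to 1; 1 stands for 300 mm of shift or pi rad of turn. Its arguments: {"type":"object","properties":{"series":{"type":"array"},"grip_force":{"type":"number"}},"required":["series"]}

```bash
mkdir -p pics; ls; cat > h.py <<'E'
import numpy as np,cv2
from cell import get_obs,eyes,env
from scipy.spatial.transform import Rotation as R
def cam(n,save=None):
    c=eyes.read_camera(n); 
    if save: cv2.imwrite('pics/'+save,c['frame'][:,:,::-1])
    np.savez('/tmp/'+n+'.npz',**c); return c
def load(n): return dict(np.load('/tmp/'+n+'.npz'))
def pts(c):
    v,u=np.mgrid[:420,:560]; d=c['depth']
    p=np.stack([(u-c['cx'])/c['fx']*d,(v-c['cy'])/c['fy']*d,d],-1)
    return p@np.array(c['rotation']).T+c['origin']
def onplane(c,u,v,z):
    r=np.array(c['rotation'])@np.array([(u-c['cx'])/c['fx'],(v-c['cy'])/c['fy'],1]); o=np.array(c['origin'])
    return o+r*(z-o[2])/r[2]
E
python3 - <<'E'
from h import *
for n in('top','side'):
    c=cam(n,n+'0.png'); print(n,c['fx'],c['cx'],c['cy'],c['origin'],np.round(c['rotation'],3))
print(get_obs())
E
```

```text
pics
top 465.98325022666484 271.01285102734823 207.8158055851654 [0.33928233 0.08947905 1.12438481] [-171.759   -1.416  -90.791]
side 421.84275412987574 275.64703895706964 211.3601180399688 [ 0.35732629 -0.85807899  0.6393755 ] [-121.912   -0.826   -8.454]
{'time_s': 0.1, 'qpos': array([-63.24974864,  18.4347152 ,  -4.01543418,  83.16992393,
         1.29715325,  78.54034385,  -3.26097374]), 'joint_velocities': array([ 0.01079809, -0.13682435, -0.08963454, -0.04022063,  0.12273141,
        0.08761839, -0.01790394]), 'effort': array([-7.17189073e-05, -4.92569232e+01, -4.05663522e-01, -3.13404751e+01,
       -6.41284115e-02,  3.92627658e-02,  6.33696777e-05]), 'tool_pos': array([0.28417004, 0.58396849, 0.1913544 ]), 'tool_rot': array([-1.79900371e+02,  7.67759913e-03,  1.54058758e+02]), 'force': array([-0.1056345 , -0.02270669,  0.42895749]), 'wrist_torque': array([ 0.04181237, -0.0049665 , -0.00290081]), 'grasp_force': 0.0, 'grip_width': 0.08674402883235253}
```

View pics/top0.png

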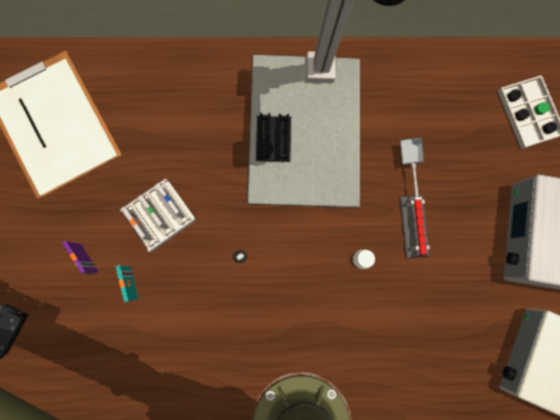

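View pics/side0.png

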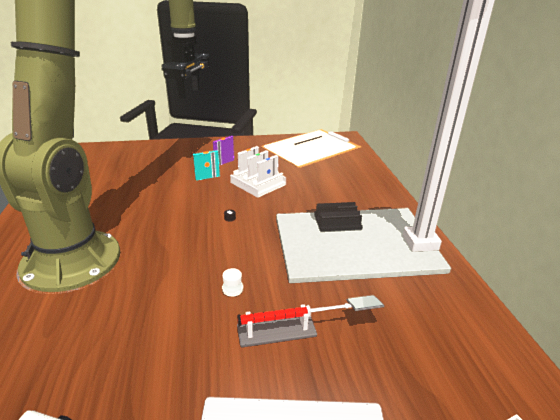

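Top view: up is world +x and left is +y. Candidates for the orange coupon are:
- the white carrier's slots: orange at (133,228), green at (150,210), blue at (168,198)
- the turquoise look-alike at (126,283) and the purple one at (80,257), both outside the carrier

I choose the one in the carrier. The stand is at about (304,130), the red handle at (420,225), the jar at (364,259) and the mount at (240,256).

```bash
sed -i "s/    np.savez/    c['rotation']=R.from_euler('xyz',c['rotation'],degrees=True).as_matrix()\n    np.savez/" h.py
python3 - <<'E'
from h import *
c=cam('top'); s=cam('side')
for n,k in(('top',c),('side',s)):
    P=pts(k); hsv=cv2.cvtColor(k['frame'],cv2.COLOR_RGB2HSV); H,S,V=[hsv[...,i].astype(int) for i in range(3)]
    ok=k['depth']>0
    def rep(name,m,zz=None):
        nn,lab,st,ce=cv2.connectedComponentsWithStats((m).astype('uint8'))
        for i in range(1,nn):
            if st[i,4]>=6:
                q=P[(lab==i)&ok]
                print(n,name,st[i],np.round(ce[i],1),'med',np.round(np.median(q,0),3) if len(q) else None,'plane',np.round(onplane(k,*ce[i],zz),4))
    x0,x1,y0,y1=(110,200,170,255) if n=='top' else (225,300,140,200)
    box=np.zeros(ok.shape,bool); box[y0:y1,x0:x1]=1
    rep('orange',box&(S>120)&(V>120)&(H>5)&(H<22)&(P[...,2]>.05),.102)
    rep('blue',box&(S>80)&(H>100)&(H<130)&(V>60),.102)
    rep('green',box&(S>80)&(H>45)&(H<85),.102)
    rep('red',(S>200)&((H<4)|(H>176))&(V>120)&(P[...,2]>.03)&(P[...,1]<0)&(P[...,1]>-.45),.052)
# board outline
P=pts(c)
m=((abs(P[...,2]-.018)<.008)&(P[...,0]>.3)&(P[...,1]>-.25)&(P[...,1]<.3)).astype('uint8')
hs=cv2.cvtColor(c['frame'],cv2.COLOR_RGB2HSV); m=((hs[...,1]<70)&(hs[...,2]>90)).astype('uint8'); m[:, :235]=0; m[:,375:]=0;m[:50]=0;m[215:]=0
m=cv2.morphologyEx(m,cv2.MORPH_OPEN,np.ones((3,3)));cs,_=cv2.findContours(m,0,2); k=max(cs,key=cv2.contourArea)
print('board px',cv2.minAreaRect(k)); b=cv2.approxPolyDP(k,4,True)[:,0]; print([(tuple(p),np.round(onplane(c,*p,.018)[:2],3)) for p in b])
crop=cv2.resize(c['frame'][165:310,50:205],None,fx=3,fy=3,interpolation=2)
crop2=cv2.resize(c['frame'][100:260,240:440],None,fx=2.7,fy=2.7,interpolation=2)[:435]
cv2.imwrite('pics/c1.png',cv2.resize(c['frame'][170:255,110:210],None,fx=6,fy=6,interpolation=2)[:,:,::-1])
E
```

```text
top orange [130 218   7   7  28] [133.  221.2] med [0.461 0.366 0.102] plane [0.4605 0.3652 0.102 ]
top blue [164 195   7   6  24] [166.7 197.7] med [0.513 0.292 0.102] plane [0.5121 0.2927 0.102 ]
top green [147 207   7   6  25] [149.8 209.6] med [0.487 0.329 0.102] plane [0.4858 0.3293 0.102 ]
top red [416 201   9  53 247] [419.9 227.1] med [ 0.445 -0.286  0.051] plane [ 0.4452 -0.2857  0.052 ]
side blue [266 158   4   2   6] [267.5 158.5] med [0.512 0.293 0.103] plane [0.5118 0.2957 0.102 ]
side blue [267 169   3   5  10] [268.2 171.1] med [0.513 0.29  0.062] plane [0.5027 0.2114 0.102 ]
side red [241 307  66  17 531] [273.1 314.9] med [ 0.445 -0.291  0.051] plane [ 0.4452 -0.2918  0.052 ]
board px ((303.5, 128.0), (156.0, 111.0), 90.0)
[((np.int32(359), np.int32(59)), array([ 0.877, -0.168])), ((np.int32(336), np.int32(58)), array([ 0.88, -0.11])), ((np.int32(331), np.int32(50)), array([ 0.901, -0.098])), ((np.int32(328), np.int32(67)), array([ 0.856, -0.089])), ((np.int32(320), np.int32(72)), array([ 0.843, -0.068])), ((np.int32(323), np.int32(50)), array([ 0.901, -0.077])), ((np.int32(315), np.int32(68)), array([ 0.853, -0.056])), ((np.int32(315), np.int32(51)), array([ 0.899, -0.057])), ((np.int32(306), np.int32(57)), array([ 0.883, -0.034])), ((np.int32(253), np.int32(56)), array([0.886, 0.1  ])), ((np.int32(248), np.int32(203)), array([0.511, 0.115])), ((np.int32(359), np.int32(205)), array([ 0.504, -0.153]))]
```

View pics/c1.png

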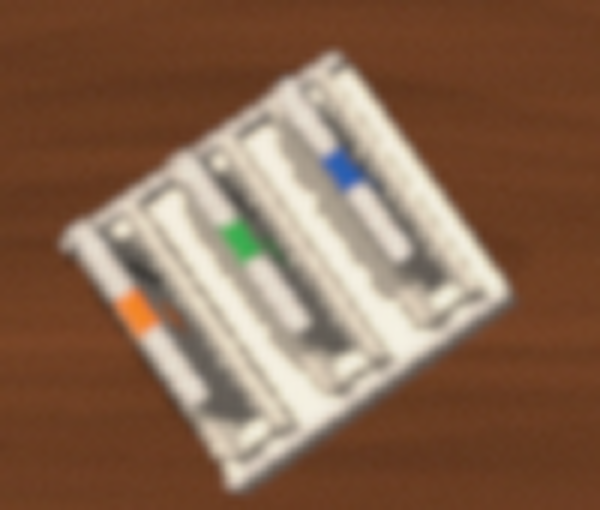

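Crop: the orange patch is at (137,312), with a sliver of the orange mark beside it at (175,315), on the face towards the green coupon. Next I check that sliver and measure the rack, handle and mirror face.

```bash
python3 - <<'E'
from h import *
c=load('top'); s=load('side'); P=pts(c)
hsv=cv2.cvtColor(c['frame'],cv2.COLOR_RGB2HSV)
print(hsv[219:226,131:143,0]);print(np.round(P[219:226,131:143,2],3))
def fitrect(p):
    (cx,cy),(w,h),a=cv2.minAreaRect((p[:,:2]*1000).astype('float32')); return np.round((cx,cy,w,h,a),1)
for k,n in((c,'top'),(s,'side')):
    Q=pts(k); hs=cv2.cvtColor(k['frame'],cv2.COLOR_RGB2HSV)
    box=(Q[...,0]>.55)&(Q[...,0]<.78)&(Q[...,1]>-.05)&(Q[...,1]<.14)
    q=Q[box&(abs(Q[...,2]-.06)<.004)]; print(n,'rack top',len(q),fitrect(q),np.round(np.percentile(q,[2,98],axis=0),4).tolist())
    q=Q[box&(abs(Q[...,2]-.03)<.005)]; print('floor',len(q))
    # carrier lips
    b=(Q[...,0]>.38)&(Q[...,0]<.6)&(Q[...,1]>.2)&(Q[...,1]<.45)
    q=Q[b&(abs(Q[...,2]-.042)<.004)]; print('carrier',len(q),fitrect(q))
    q=Q[b&(Q[...,2]>.09)]; print(len(q))
    km=cv2.kmeans(q[:,:2].astype('float32'),3,None,(3,50,1e-5),5,0)[1].ravel()
    for i in range(3): print(' coupon',fitrect(q[km==i]),np.round(np.mean(q[km==i],0),4))
    # red handle
    H,S,V=[hs[...,i].astype(int) for i in range(3)]
    q=Q[(S>200)&((H<4)|(H>176))&(V>100)&(abs(Q[...,2]-.05)<.006)&(Q[...,1]<-.2)&(Q[...,1]>-.4)]
    print('handle',len(q),fitrect(q)); vx,vy,x,y=cv2.fitLine(q[:,:2].astype('float32'),cv2.DIST_L2,0,.01,.01).ravel(); print(' line',np.degrees(np.arctan(vy/vx)),x,y,np.percentile(q[:,2],[5,50,95]))
    q=Q[(Q[...,0]>.575)&(Q[...,0]<.68)&(Q[...,1]<-.2)&(Q[...,1]>-.4)&(Q[...,2]>.025)&(Q[...,2]<.09)]
    m=q.mean(0); u,sv,vt=np.linalg.svd(q-m,full_matrices=False); nn=vt[2]*np.sign(vt[2,2]); print('head',len(q),np.round(m,4),np.round(nn,3),np.round(q.min(0),3),np.round(q.max(0),3))
    # jar, mount
E
```

```text
[[12 12 11 10 11 14 14 15 18 17 19 19]
 [13 14 12 11 11 11 11 13 16 18 18 19]
 [13 14 13 11 11 12 11 11 13 16 18 19]
 [13 14 14 13 12 11 11 11 10 13 16 17]
 [12 13 14 13 12 10 11 11 11 11 15 16]
 [12 12 13 12 11 11 12 11 10 10 13 16]
 [12 12 12 12 13 13 14 14 13 12 13 15]]
[[0.105 0.103 0.104 0.095 0.083 0.075 0.06  0.045 0.032 0.03  0.036 0.043]
 [0.104 0.1   0.099 0.101 0.095 0.081 0.069 0.059 0.043 0.025 0.033 0.043]
 [0.105 0.102 0.101 0.105 0.101 0.087 0.079 0.068 0.056 0.038 0.034 0.037]
 [0.101 0.104 0.105 0.099 0.098 0.096 0.088 0.072 0.063 0.048 0.037 0.035]
 [0.013 0.102 0.1   0.104 0.102 0.103 0.095 0.084 0.07  0.061 0.045 0.03 ]
 [0.002 0.01  0.103 0.104 0.1   0.103 0.103 0.093 0.08  0.068 0.058 0.042]
 [0.002 0.001 0.011 0.103 0.102 0.101 0.102 0.1   0.088 0.076 0.069 0.048]]
top rack top 350 [670.2  51.3  71.8 106.2  87.4] [[0.6188, 0.0153, 0.0561], [0.7205, 0.0873, 0.0623]]
floor 874
carrier 498 [486.  328.5 106.  116.6  35.5]
471
 coupon [486.2 328.1  81.1   8.7  35.4] [0.486  0.328  0.1008]
 coupon [459.9 365.1  80.7   8.9  34.8] [0.4595 0.364  0.1004]
 coupon [511.7 291.7  80.6   8.8  35. ] [0.5117 0.2912 0.1009]
handle 245 [ 446.2 -286.5  122.5   11.7    1.6]
 line 2.3389738 0.44520676 -0.2860464 [0.0469541  0.05099425 0.05438731]
head 565 [ 0.6283 -0.2797  0.048 ] [-0.023  0.341  0.94 ] [ 0.576 -0.305  0.036] [ 0.662 -0.256  0.059]
side rack top 277 [667.5  52.1  74.6 105.2  87.7] [[0.6182, 0.0165, 0.0561], [0.7183, 0.0892, 0.0616]]
floor 236
carrier 184 [486.3 328.4 107.9 113.9  34.9]
308
 coupon [484.7 328.8  82.5  11.2  35.4] [0.4833 0.3267 0.0977]
 coupon [510.  293.1  78.9  14.2  34.2] [0.5096 0.2903 0.0975]
 coupon [458.9 366.2  80.4  14.5  38. ] [0.4584 0.3643 0.0973]
handle 488 [ 447.  -287.6  126.8   15.1    2.5]
 line 2.7789965 0.44554895 -0.28965092 [0.0452008  0.05157408 0.05375828]
head 430 [ 0.6246 -0.2816  0.0501] [-0.04   0.306  0.951] [ 0.576 -0.303  0.038] [ 0.66  -0.252  0.059]
```

```bash
cat >> h.py <<'E'
def row(pos,rot):
    "row from the present pose to TCP pos and rotation matrix"
    o=get_obs(); A=R.from_euler('xyz',o['tool_rot'],degrees=True)
    t=A.inv().apply(np.array(pos)-o['tool_pos'])/.3; w=(A.inv()*rot).as_rotvec()/np.pi
    print('at',np.round(o['tool_pos'],4),np.round(o['tool_rot'],2),'t',round(o['time_s'],2),'w',round(o['grip_width'],4),'f',np.round(o['force'],1)); print('ROW',np.round(np.r_[t,w],4).tolist())
def down(yaw): return R.from_euler('xyz',[180,0,yaw],degrees=True)
E
python3 -c "
from h import *
row([.460,.365,.16],down(35.2))"
```

```text
at [0.2842 0.5841 0.1917] [-179.93    0.    154.06] t 0.2 w 0.0871 f [-0.1  0.3 -0.4]
ROW [-0.8464, -0.4005, 0.1061, -0.0002, 0.0004, 0.6603]
```

Call:
servo_tool:
  series:
    - [[-0.846,-0.4,0.106,0,0,0.66,0.3],[-0.846,-0.4,0.106,0,0,0.66,0.3],[-0.846,-0.4,0.106,0,0,0.66,0.3],[-0.846,-0.4,0.106,0,0,0.66,0.3],[-0.846,-0.4,0.106,0,0,0.66,0.3],[-0.846,-0.4,0.106,0,0,0.66,0.3],[-0.846,-0.4,0.106,0,0,0.66,0.3],[-0.846,-0.4,0.106,0,0,0.66,0.3],[-0.846,-0.4,0.106,0,0,0.66,0.3],[-0.846,-0.4,0.106,0,0,0.66,0.3],[-0.846,-0.4,0.106,0,0,0.66,0.3],[-0.846,-0.4,0.106,0,0,0.66,0.3]]
  grip_force: 20

```text
time_s: 1.2
tool_pos: [0.46, 0.3654, 0.1604]
tool_rot: [-180.0, 0.0, 67.7]
force: [0.3, 1.3, 0.8]
grip_width: 0.0269
grasp_force: 0.0
```

```bash
python3 -c "
from h import *
row([.460,.365,.14],down(35.2))"
```

```text
at [0.46   0.3654 0.1604] [-1.7999e+02  2.0000e-02  6.7750e+01] t 1.2 w 0.0269 f [0.3 1.3 0.8]
ROW [-0.0011, 0.0004, 0.0679, -0.0001, 0.0001, 0.1808]
```

Call:
servo_tool:
  series:
    - [[0,0,0.06,0,0,0.18,0.3],[0,0,0.06,0,0,0.18,0.3],[0,0,0.06,0,0,0.18,0.3],[0,0,0.06,0,0,0.18,0.3],[0,0,0.06,0,0,0.18,0.3],[0,0,0.06,0,0,0.18,0.3],[0,0,0.06,0,0,0.18,0.3],[0,0,0.06,0,0,0.18,0.3]]

```text
time_s: 1.87
tool_pos: [0.46, 0.3656, 0.1425]
tool_rot: [-180.0, 0.0, 35.8]
force: [-0.7, 0.3, 0.5]
grip_width: 0.0261
grasp_force: 0.0
```

```bash
python3 -c "
from h import *
row([.460,.365,.073],down(35.2))
c=cam('top'); s=cam('side')
a=cv2.resize(c['frame'][170:260,90:210],(520,390),interpolation=2); b=cv2.resize(s['frame'][90:200,200:310],(390,390),interpolation=2)
cv2.imwrite('pics/d1.png',cv2.resize(np.hstack([a,b]),(790,339))[:,:,::-1])"
```

```text
at [0.46   0.3656 0.1425] [-1.800e+02  1.000e-02  3.583e+01] t 1.87 w 0.0261 f [-0.7  0.3  0.5]
ROW [-0.0011, 0.0016, 0.2316, -0.0, 0.0, 0.0035]
```

View pics/d1.png

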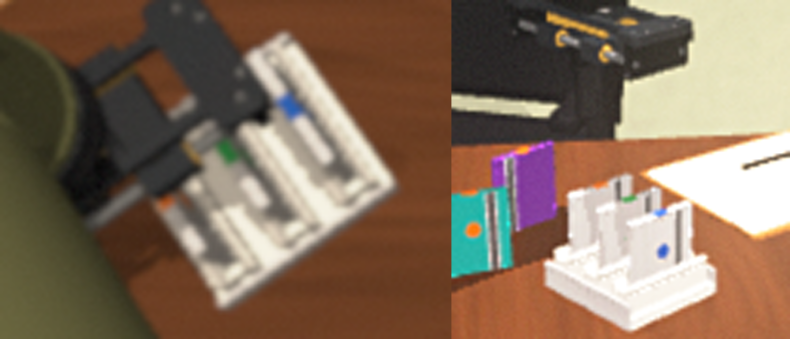

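The side crop shows the weld lines at the +x end of the coupons: blue at (680,230), orange at about (625,188). That agrees with the mark facing the green coupon and a yaw of +35°. The gripper hovers above, so I go down and grip.

Call:
servo_tool:
  series:
    - [[-0.001,0.001,0.12,0,0,0.003,0.3],[-0.001,0.001,0.18,0,0,0.003,0.3],[-0.001,0.001,0.231,0,0,0.003,0.3],[-0.001,0.001,0.231,0,0,0.003,0.3],[-0.001,0.001,0.231,0,0,0.003,0.3],[-0.001,0.001,0.231,0,0,0.003,0],[-0.001,0.001,0.231,0,0,0.003,0],[-0.001,0.001,0.231,0,0,0.003,0],[-0.001,0.001,0.231,0,0,0.003,0],[-0.001,0.001,0.231,0,0,0.003,0]]
  grip_force: 25

```text
time_s: 2.8
tool_pos: [0.4604, 0.3655, 0.074]
tool_rot: [-180.0, -0.1, 35.2]
force: [0.3, -0.3, 0.1]
grip_width: 0.0032
grasp_force: 0.0
```

```bash
python3 -c "
from h import *
row([.460,.365,.19],down(35.2));print(get_obs()['grasp_force'])"
```

```text
at [0.4604 0.3655 0.074 ] [-1.7998e+02 -7.0000e-02  3.5180e+01] t 2.8 w 0.0032 f [ 0.3 -0.3  0.1]
ROW [-0.0014, 0.0005, -0.3868, -0.0001, -0.0004, -0.0001]
0.0
```

```bash
python3 -c "
from h import *
c=cam('top'); s=cam('side')
a=cv2.resize(c['frame'][170:260,90:210],(520,390),interpolation=2); b=cv2.resize(s['frame'][90:200,200:310],(390,390),interpolation=2)
cv2.imwrite('pics/d2.png',cv2.resize(np.hstack([a,b]),(790,339))[:,:,::-1]); o=get_obs(); print(o['grip_width'],o['grasp_force'])"
```

```text
0.0014762115577190893 0.0
```

View pics/d2.png

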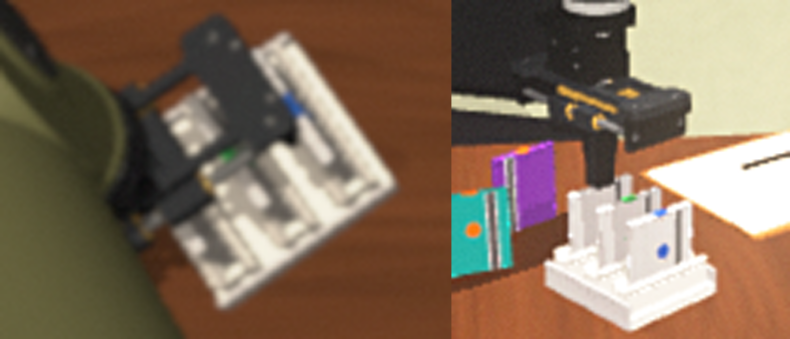

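The picture shows a closed finger at (600,165) in the side crop, with the orange coupon still standing, so the grasp missed. I'll measure where the fingers really are.

```bash
python3 - <<'E'
from h import *
for n in('side','top'):
    k=load(n); o=get_obs(); Q=pts(k); p=np.array(k['rotation']).T@(o['tool_pos']-k['origin']); print(n,'tcp px',p[:2]/p[2]*k['fx']+[k['cx'],k['cy']],'z',p[2])
    V=k['frame'].max(2)
    dark=(V<60)&(k['depth']>0)&(np.linalg.norm(Q[...,:2]-[.46,.365],axis=-1)<.15)&(Q[...,2]>.04)&(Q[...,2]<.3)
    if n=='side':
        for z0 in np.arange(.06,.2,.01):
            q=Q[dark&(abs(Q[...,2]-z0)<.005)]
            if len(q): print(round(z0,2),len(q),np.round(np.median(q,0),3),np.round(q.min(0),3),np.round(q.max(0),3))
    b=(Q[...,0]>.38)&(Q[...,0]<.6)&(Q[...,1]>.2)&(Q[...,1]<.45)&(Q[...,2]>.09)&(Q[...,2]<.107)&(V>110)
    for z in [b]:
        q=Q[z]; lo=q[np.linalg.norm(q[:,:2]-[.46,.365],axis=1)<.03]; print('near coupon',len(lo),np.round(lo.mean(0),3) if len(lo) else 0)
E
```

```text
side tcp px [248.46357964 158.28240342] z 1.3384541319158787
0.11 8 [0.46  0.357 0.111] [0.45  0.352 0.109] [0.468 0.366 0.114]
0.12 6 [0.467 0.357 0.117] [0.455 0.352 0.115] [0.469 0.365 0.121]
0.13 6 [0.462 0.359 0.132] [0.447 0.355 0.127] [0.469 0.368 0.134]
0.14 9 [0.456 0.355 0.142] [0.448 0.35  0.137] [0.472 0.365 0.144]
0.15 21 [0.458 0.357 0.15 ] [0.442 0.344 0.145] [0.472 0.37  0.155]
0.16 23 [0.456 0.352 0.159] [0.442 0.342 0.155] [0.472 0.371 0.163]
0.17 7 [0.462 0.335 0.17 ] [0.456 0.332 0.165] [0.467 0.348 0.174]
0.18 28 [0.413 0.413 0.181] [0.381 0.327 0.176] [0.442 0.434 0.185]
0.19 42 [0.409 0.414 0.191] [0.381 0.32  0.185] [0.445 0.433 0.195]
0.2 33 [0.394 0.411 0.198] [0.376 0.275 0.196] [0.479 0.422 0.204]
near coupon 62 [0.459 0.364 0.097]
top tcp px [136.3488493  222.77546998] z 1.049593627840285
near coupon 11 [0.438 0.351 0.101]
```

Call:
servo_tool:
  series:
    - [[0,0,-0.1,0,0,0,0],[0,0,-0.2,0,0,0,0],[0,0,-0.2,0,0,0,0],[0,0,-0.2,0,0,0,0],[0,0,-0.2,0,0,0,0]]

```text
time_s: 3.32
tool_pos: [0.4598, 0.3651, 0.1331]
tool_rot: [-180.0, 0.0, 35.2]
force: [-0.8, -0.1, 0.2]
grip_width: 0.0004
grasp_force: 0.0
```

```bash
python3 - <<'E'
from h import *
o=get_obs(); print(o['tool_pos'],o['grip_width'],o['grasp_force'])
s=cam('side'); c=cam('top')
for n in('side','top'):
    k=load(n); Q=pts(k); p=np.array(k['rotation']).T@(o['tool_pos']-k['origin']); print(n,'tcp px',p[:2]/p[2]*k['fx']+[k['cx'],k['cy']])
Q=pts(s);V=s['frame'].max(2)
for z0 in np.arange(.06,.25,.01):
    q=Q[(V<70)&(np.linalg.norm(Q[...,:2]-[.46,.365],axis=-1)<.12)&(abs(Q[...,2]-z0)<.005)]
    if len(q): print(round(z0,2),len(q),np.round(np.median(q,0),3),np.round(q.min(0),3),np.round(q.max(0),3))
cv2.imwrite('pics/d3.png',cv2.resize(s['frame'][80:200,190:310],(590,590),interpolation=2)[:,:,::-1])
E
```

```text
[0.45984999 0.36508844 0.13307606] 0.0004126557926816269 0.0
side tcp px [247.98215668 140.74773048]
top tcp px [129.12985098 219.81554621]
0.16 6 [0.458 0.359 0.164] [0.448 0.353 0.161] [0.473 0.368 0.165]
0.17 29 [0.457 0.361 0.17 ] [0.445 0.35  0.165] [0.473 0.366 0.175]
0.18 30 [0.457 0.357 0.18 ] [0.445 0.345 0.175] [0.47  0.366 0.185]
0.19 24 [0.457 0.357 0.189] [0.446 0.35  0.185] [0.47  0.364 0.194]
0.2 34 [0.454 0.355 0.2  ] [0.443 0.348 0.195] [0.473 0.37  0.205]
0.21 35 [0.457 0.357 0.21 ] [0.441 0.346 0.206] [0.473 0.369 0.215]
0.22 36 [0.458 0.353 0.219] [0.441 0.342 0.215] [0.476 0.372 0.224]
0.23 11 [0.457 0.344 0.232] [0.384 0.334 0.226] [0.468 0.42  0.235]
0.24 113 [0.446 0.323 0.241] [0.381 0.271 0.235] [0.535 0.438 0.245]
```

View pics/d3.png

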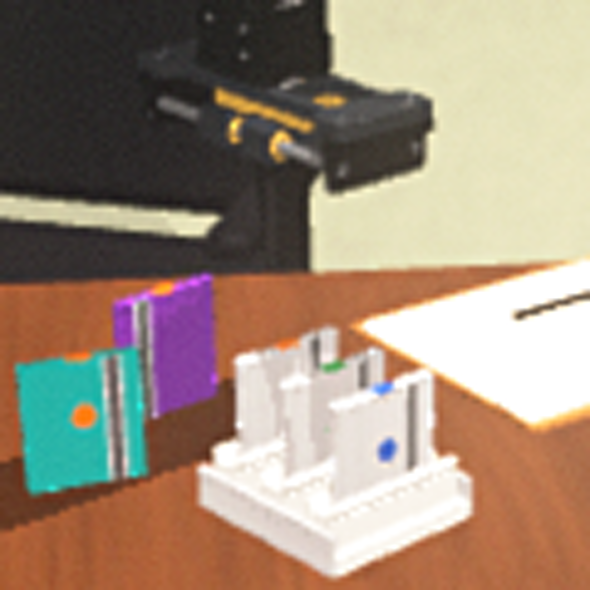

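The crop shows no finger at the reported TCP pixel, which would be (285,299) there. The finger's measured lower end is at z≈0.16 against a reported 0.133, so there is an offset between tool and camera data. I'll quantify it along the tool axes from both views.

```bash
python3 - <<'E'
from h import *
o=get_obs(); A=R.from_euler('xyz',o['tool_rot'],degrees=True)
for n in('side','top'):
    k=load(n); Q=pts(k); T=A.inv().apply((Q-o['tool_pos']).reshape(-1,3)).reshape(Q.shape)*1000
    V=k['frame'].max(2); near=(abs(T[...,0])<60)&(abs(T[...,1])<130)&(k['depth']>0)&(T[...,2]>-130)&(Q[...,2]>.12)
    for z0 in range(-125,10,10):
        m=near&(abs(T[...,2]-z0)<5); q=T[m]
        if len(q)>3: print(n,z0,len(q),'x',np.round(np.percentile(q[:,0],[3,50,97])),'y',np.round(np.percentile(q[:,1],[3,50,97])),'V',int(np.median(V[m])))
    if n=='side':
        m=near&(T[...,2]>-90)&(T[...,2]<-32)&(abs(T[...,1])<25)
        q=T[m]; mu=q.mean(0); sv,vt=np.linalg.svd(q-mu,full_matrices=False)[1:]; print('finger axis',mu,vt[0]*np.sign(vt[0,2]),sv)
        vv,uu=np.nonzero(m); print('px',uu.min(),uu.max(),vv.min(),vv.max())
print(np.round(o['qpos'],2))
E
```

```text
side -125 196 x [-40. -26.  25.] y [-81.  17.  93.] V 63
side -115 234 x [-40. -31.  29.] y [-83.  32.  88.] V 64
side -105 110 x [-39. -20.  30.] y [-82.  82.  88.] V 60
side -95 13 x [-17. -12.  -1.] y [-1. 18. 28.] V 49
side -85 39 x [-13.  -9.   8.] y [-16.  10.  18.] V 50
side -75 35 x [-13.  -9.   8.] y [-11.  11.  16.] V 53
side -65 31 x [-13. -10.  10.] y [-11.   8.  14.] V 55
side -55 30 x [-13.  -7.  11.] y [-7.  8. 14.] V 55
side -45 28 x [-12.  -7.   8.] y [-8.  7. 12.] V 57
side -35 28 x [-12.  -7.  11.] y [-9.  7. 10.] V 57
finger axis [ -5.43960151   4.98170169 -62.66606625] [ 0.05899188 -0.02862706  0.99784791] [235.34439983 132.31130869  75.53493664]
px 241 253 113 132
top -125 298 x [-38. -27.  33.] y [-10.  26.  54.] V 53
top -115 164 x [-39. -32.  17.] y [-9. 36. 83.] V 93
top -105 28 x [-39. -38.  20.] y [-11.  33.  89.] V 82
top -75 4 x [-13. -12. -11.] y [-8. -6. -3.] V 25
[-55.46  12.96  16.65  97.57  -3.91  70.16 -92.7 ]
```

The tool's own length is off: real fingertips end about 30 mm short of the reported TCP along z. The body underside is at -100 against an expected -70, and x, y are good. I allow for 30 mm from here on.

Call:
servo_tool:
  series:
    - [[0,0,0,0,0,0,0.3],[0,0,0,0,0,0,0.3],[0,0,0,0,0,0,0.3],[0,0,0,0,0,0,0.3],[0,0,0.15,0,0,0,0.3],[0,0,0.25,0,0,0,0.3],[0,0,0.303,0,0,0,0.3],[0,0,0.303,0,0,0,0.3],[0,0,0.303,0,0,0,0.3]]

```text
time_s: 4.17
tool_pos: [0.4596, 0.3647, 0.0418]
tool_rot: [180.0, 0.1, 35.2]
force: [0.4, -0.3, -0.0]
grip_width: 0.0255
grasp_force: 0.0
```

Call:
servo_tool:
  series:
    - [[0,0,0,0,0,0,0],[0,0,0,0,0,0,0],[0,0,0,0,0,0,0],[0,0,0,0,0,0,0],[0,0,0,0,0,0,0],[0,0,0,0,0,0,0]]

```text
time_s: 4.67
tool_pos: [0.4605, 0.3665, 0.0438]
tool_rot: [-179.9, -0.1, 35.2]
force: [-0.9, 1.4, 5.6]
grip_width: 0.0078
grasp_force: 24.9
```

Call:
servo_tool:
  series:
    - [[0,0,-0.05,0,0,0,0],[0,0,-0.12,0,0,0,0],[0,0,-0.2,0,0,0,0],[0,0,-0.3,0,0,0,0],[0,0,-0.35,0,0,0,0],[0,0,-0.35,0,0,0,0],[0,0,-0.35,0,0,0,0]]

```text
time_s: 5.25
tool_pos: [0.4603, 0.3649, 0.1473]
tool_rot: [180.0, -0.0, 35.2]
force: [-0.1, 0.4, -1.5]
grip_width: 0.0082
grasp_force: 25.0
```

```bash
python3 - <<'E'
from h import *
o=get_obs(); A=R.from_euler('xyz',o['tool_rot'],degrees=True)
s=cam('side'); Q=pts(s); V=s['frame'].min(2)
T=A.inv().apply((Q-o['tool_pos']).reshape(-1,3)).reshape(Q.shape)*1000
m=(abs(T[...,0])<55)&(abs(T[...,1])<15)&(T[...,2]>-40)&(T[...,2]<80)&(V>90); q=T[m]
print(len(q),np.round(np.percentile(q,[2,50,98],axis=0)), 'wz',np.percentile(Q[m][:,2],[2,98]))
row([.6675,.0293,.16],down(-2.2)); print(o['grip_width'],o['grasp_force'])
E
```

```text
438 [[-41.  -2. -38.]
 [ -9.   3.  -2.]
 [ 38.   7.  30.]] wz [0.11739395 0.18504804]
at [0.4594 0.3644 0.146 ] [1.7997e+02 1.1000e-01 3.5170e+01] t 5.3 w 0.0079 f [-0.1 -0.5 -1.9]
ROW [-0.0765, 1.3126, -0.0459, 0.0004, 0.0005, 0.2076]
0.008167058442577146 24.951282858964987
```

Call:
servo_tool:
  series:
    - [[0,0,-0.113,0,0,0,0],[0,0.05,-0.113,0,0,0,0],[-0.04,0.14,-0.113,0,0,0.03,0],[-0.05,0.25,-0.113,0,0,0.06,0],[-0.06,0.37,-0.113,0,0,0.09,0],[-0.07,0.5,-0.113,0,0,0.12,0],[-0.076,0.62,-0.113,0,0,0.15,0],[-0.076,0.74,-0.113,0,0,0.18,0],[-0.076,0.85,-0.113,0,0,0.207,0],[-0.076,0.94,-0.113,0,0,0.207,0],[-0.076,0.98,-0.113,0,0,0.207,0],[-0.076,1,-0.113,0,0,0.207,0]]

```text
time_s: 6.3
tool_pos: [0.614, 0.1037, 0.1791]
tool_rot: [179.9, 0.2, -2.3]
force: [-0.6, 0.1, -1.2]
grip_width: 0.0077
grasp_force: 25.0
```

```bash
python3 -c "
from h import *
row([.6675,.0293,.16],down(-2.2))"
```

```text
at [0.614  0.1037 0.1791] [ 1.7985e+02  1.7000e-01 -2.3000e+00] t 6.3 w 0.0077 f [-0.6  0.1 -1.2]
ROW [0.1884, 0.2404, 0.0636, 0.0008, 0.001, -0.0006]
```

Call:
servo_tool:
  series:
    - [[0.08,0.1,0.03,0,0,0,0],[0.15,0.19,0.06,0,0,0,0],[0.188,0.24,0.1,0,0,0,0],[0.188,0.24,0.15,0,0,0,0],[0.188,0.24,0.15,0,0,0,0],[0.188,0.24,0.15,0,0,0,0],[0.188,0.24,0.15,0,0,0,0]]

```text
time_s: 6.88
tool_pos: [0.6675, 0.0356, 0.1362]
tool_rot: [-179.9, 0.0, -1.9]
force: [-0.6, 0.2, -0.9]
grip_width: 0.0083
grasp_force: 25.0
```

```bash
python3 - <<'E'
from h import *
s=cam('side','p1.png'); c=cam('top'); o=get_obs(); A=R.from_euler('xyz',o['tool_rot'],degrees=True)
Y=R.from_euler('z',-2.2,degrees=True)
for n in('side','top'):
    k=load(n);Q=pts(k); S=Y.inv().apply((Q-[.664,-.0606,0]).reshape(-1,3)).reshape(Q.shape)*1000; f=k['frame'].astype(int); V=f.min(2)
    m=(abs(S[...,0])<55)&(abs(S[...,1]-88)<15)&(S[...,2]>68)&(S[...,2]<190)&(V>90)
    q=S[m]; print(n,'coupon',len(q),np.round(np.percentile(q,[2,50,98],axis=0),1).tolist() if len(q) else 0)
    hs=cv2.cvtColor(k['frame'],cv2.COLOR_RGB2HSV); m=(hs[...,1]>120)&(hs[...,2]>130)&(hs[...,0]>6)&(hs[...,0]<22)&(abs(S[...,0])<50)&(abs(S[...,1]-86)<25)&(S[...,2]>80)
    if m.sum(): print('mark',m.sum(),np.round(np.median(S[m],0),1))
    # rack lips: black, z~60
    m=(abs(S[...,0])<65)&(S[...,1]>55)&(S[...,1]<165)&(abs(S[...,2]-60)<3)&(f.max(2)<70); q=S[m]
    print('lips',len(q),np.round(np.percentile(q,[1,99],axis=0),1).tolist(),np.histogram(q[:,1],bins=np.arange(60,170,6)))
a=s['frame'][150:270,260:420]; cv2.imwrite('pics/p1.png',cv2.resize(a,(800,600),interpolation=2)[:,:,::-1])
row([.6675,.0293,.13],down(-2.2))
E
```

```text
side coupon 859 [[-40.5, 88.5, 106.7], [-5.8, 92.5, 144.1], [37.5, 96.3, 188.3]]
mark 80 [ -2.9  91.1 255.7]
lips 141 [[-50.4, 78.0, 57.0], [49.6, 148.2, 61.8]] (array([ 0,  0,  1, 44,  1,  0, 19,  7,  0,  0, 36, 15,  0,  7, 11,  0,  0,
        0]), array([ 60,  66,  72,  78,  84,  90,  96, 102, 108, 114, 120, 126, 132,
       138, 144, 150, 156, 162, 168]))
top coupon 0 0
lips 36 [[-50.2, 143.6, 57.0], [49.2, 147.8, 62.2]] (array([ 0,  0,  0,  0,  0,  0,  0,  0,  0,  0,  0,  0,  0,  2, 34,  0,  0,
        0]), array([ 60,  66,  72,  78,  84,  90,  96, 102, 108, 114, 120, 126, 132,
       138, 144, 150, 156, 162, 168]))
at [0.6682 0.0349 0.1372] [-1.7993e+02 -7.0000e-02 -1.9300e+00] t 6.98 w 0.0076 f [ 0.6 -0.1 -0.3]
ROW [-0.0016, 0.0187, 0.0241, -0.0004, -0.0004, 0.0015]
```

View pics/p1.png

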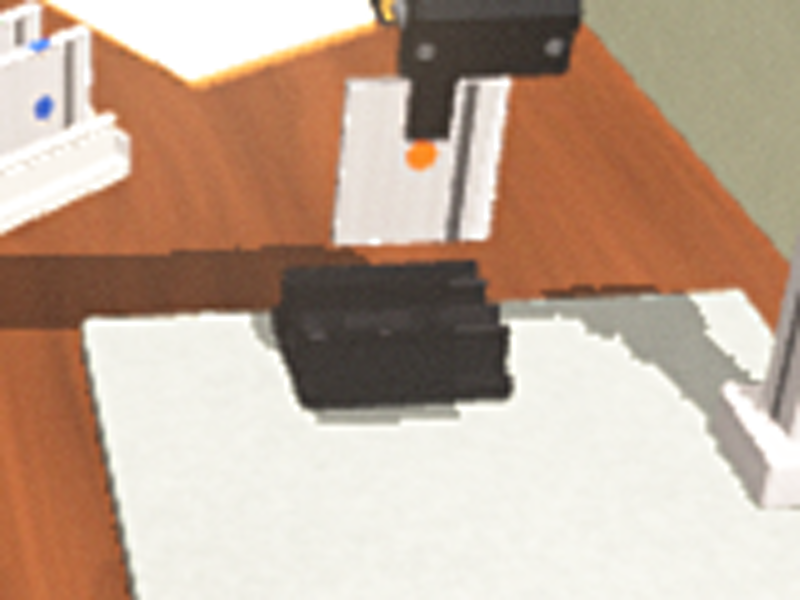

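The picture shows the orange mark at (421,155) facing the lens side, the weld line at the +x end (465,160) and the coupon above the rack. I correct y by about 6 mm and go down to just above the lips.

Call:
servo_tool:
  series:
    - [[0.003,0.021,0.04,0,0,-0.0015,0],[0.003,0.021,0.09,0,0,-0.0015,0],[0.003,0.021,0.125,0,0,-0.0015,0],[0.003,0.021,0.125,0,0,-0.0015,0],[0.003,0.021,0.125,0,0,-0.0015,0],[0.003,0.021,0.125,0,0,-0.0015,0]]

```text
time_s: 7.48
tool_pos: [0.669, 0.0266, 0.0992]
tool_rot: [-180.0, -0.0, -1.8]
force: [0.1, -0.2, -1.7]
grip_width: 0.0074
grasp_force: 25.0
```

```bash
cat > m.py <<'E'
from h import *
s=cam('side'); o=get_obs()
Y=R.from_euler('z',-2.2,degrees=True)
k=s;Q=pts(k); S=Y.inv().apply((Q-[.664,-.0606,0]).reshape(-1,3)).reshape(Q.shape)*1000; f=k['frame'].astype(int); V=f.min(2)
m=(abs(S[...,0])<55)&(abs(S[...,1]-88)<15)&(S[...,2]>62)&(S[...,2]<170)&(V>90)
q=S[m]; print('coupon',len(q),np.round(np.percentile(q,[2,50,98],axis=0),1).tolist() if len(q) else 0)
hs=cv2.cvtColor(k['frame'],cv2.COLOR_RGB2HSV); m=(hs[...,1]>150)&(hs[...,2]>150)&(hs[...,0]>6)&(hs[...,0]<22)&(abs(S[...,0])<30)&(abs(S[...,1]-86)<15)&(S[...,2]>60)&(S[...,2]<150)
if m.sum(): print('mark',m.sum(),np.round(np.mean(S[m],0),1))
for a,b in((70,90),(92,112)):
    m=(abs(S[...,0])<50)&(S[...,1]>a)&(S[...,1]<b)&(abs(S[...,2]-60)<3)&(f.max(2)<70); q=S[m]; print('lip',len(q),np.round(np.median(q,0),1))
row([.6675,.0293,.0622],down(-2.2)); print('tool in S',Y.inv().apply(o['tool_pos']-[.664,-.0606,0])*1000,o['grip_width'],o['grasp_force'])
E
python3 m.py
```

```text
coupon 849 [[-38.8, 79.6, 69.5], [-5.7, 83.6, 109.1], [39.3, 88.3, 156.4]]
mark 22 [  1.2  83.4 118.8]
lip 30 [12.3 79.4 58.5]
lip 4 [-39.8 101.4  59.4]
at [0.6693 0.0266 0.0996] [-1.7998e+02 -8.0000e-02 -1.8000e+00] t 7.53 w 0.0074 f [-0.5 -0.  -1.8]
ROW [-0.0064, -0.0088, 0.1247, -0.0001, -0.0005, 0.0022]
tool in S [ 1.92204265 87.32994608 99.59777483] 0.007384403636109771 24.964540646178648
```

Call:
servo_tool:
  series:
    - [[-0.001,-0.009,0,0,0,0.002,0],[-0.001,-0.009,0,0,0,0.002,0],[-0.001,-0.009,0.03,0,0,0.002,0],[-0.001,-0.009,0.06,0,0,0.002,0],[-0.001,-0.009,0.08,0,0,0.002,0],[-0.001,-0.009,0.08,0,0,0.002,0]]

```text
time_s: 8.03
tool_pos: [0.6674, 0.0301, 0.0727]
tool_rot: [-180.0, 0.1, -2.2]
force: [0.5, 2.1, -2.2]
grip_width: 0.0077
grasp_force: 25.0
```

```bash
python3 m.py
```

```text
coupon 614 [[-40.6, 82.4, 63.2], [-11.0, 87.1, 93.1], [37.5, 92.1, 132.3]]
mark 22 [-1.1 85.  94.7]
lip 16 [12.9 79.3 58.2]
lip 5 [-41.6 100.4  58.8]
at [0.6674 0.0301 0.0731] [-1.7996e+02  1.5000e-01 -2.1500e+00] t 8.08 w 0.0079 f [ 0.2  3.2 -2.3]
ROW [0.0007, 0.0027, 0.0362, -0.0002, 0.0008, 0.0003]
tool in S [-0.13207948 90.76241929 73.07395111] 0.007928344490286135 25.005680919857696
```

Call:
servo_tool:
  series:
    - [[0,0.0015,0.015,0,0,0,0],[0,0.0015,0.03,0,0,0,0],[0,0.0015,0.043,0,0,0,0],[0,0.0015,0.043,0,0,0,0],[0,0.0015,0.043,0,0,0,0]]

```text
time_s: 8.5
tool_pos: [0.6681, 0.0298, 0.0611]
tool_rot: [-179.9, 0.0, -2.1]
force: [1.3, 3.9, -3.0]
grip_width: 0.0076
grasp_force: 25.0
```

```bash
python3 m.py
```

```text
coupon 487 [[-40.0, 79.5, 63.0], [-11.9, 86.8, 88.1], [38.5, 92.3, 121.1]]
mark 23 [ 0.3 85.1 82.9]
lip 31 [ 1.9 78.4 58.6]
lip 5 [-43.3 101.8  57.9]
at [0.6681 0.0299 0.0612] [-1.7994e+02  5.0000e-02 -2.1400e+00] t 8.55 w 0.0074 f [ 0.   5.7 -3.5]
ROW [-0.0019, 0.0019, -0.0033, -0.0003, 0.0003, 0.0003]
tool in S [ 0.61439944 90.54178954 61.2228311 ] 0.007430678636651935 25.031413114629686
```

Call:
servo_tool:
  series:
    - [[0,-0.003,0,0,0,0,0],[0,-0.003,0.008,0,0,0,0],[0,-0.003,0.014,0,0,0,0],[0,-0.003,0.014,0,0,0,0]]

```text
time_s: 8.88
tool_pos: [0.6684, 0.0299, 0.0603]
tool_rot: [-179.9, -0.0, -2.2]
force: [-6.6, 4.4, 9.7]
grip_width: 0.0079
grasp_force: 25.0
```

Upward force shows it is on the slot floor. I release and lift.

Call:
servo_tool:
  series:
    - [[0,0,-0.01,0,0,0,0.3],[0,0,-0.01,0,0,0,0.3],[0,0,-0.01,0,0,0,0.3],[0,0,-0.01,0,0,0,0.3],[0,0,-0.15,0,0,0,0.3],[0,0,-0.25,0,0,0,0.3],[0,0,-0.35,0,0,0,0.3],[0,0,-0.4,0,0,0,0.3],[0,0,-0.4,0,0,0,0.3]]

```text
time_s: 9.63
tool_pos: [0.6711, 0.0284, 0.1824]
tool_rot: [-180.0, -0.4, -2.2]
force: [0.4, -0.1, 1.0]
grip_width: 0.0259
grasp_force: 0.0
```

```bash
python3 m.py; python3 - <<'E'
from h import *
s=load('side'); cv2.imwrite('pics/p2.png',cv2.resize(s['frame'][150:240,280:400],(600,450),interpolation=2)[:,:,::-1])
q=R.from_euler('z',2.6,degrees=True).apply([.018,0,0]); row(np.array([.4462,-.2865,.20])+q,down(2.4))
E
```

```text
coupon 634 [[-39.5, 83.7, 63.3], [-2.0, 87.3, 94.4], [38.4, 93.5, 120.6]]
mark 25 [ 1.  88.1 90.2]
lip 26 [-10.   79.1  58.3]
lip 4 [-42.2 102.   59.1]
at [0.6698 0.0287 0.1796] [179.99  -0.23  -2.22] t 9.68 w 0.0266 f [ 0.  -0.2 -0.8]
ROW [-0.0093, -0.0018, 0.3914, 0.0, -0.0013, -0.0001]
tool in S [  2.36554762  89.43527359 179.61852163] 0.026561682723010162 0.0
at [0.6698 0.0287 0.1796] [179.99  -0.23  -2.22] t 9.68 w 0.0266 f [ 0.  -0.2 -0.8]
ROW [-0.6441, 1.0736, -0.0703, 0.0001, -0.0013, -0.0256]
```

View pics/p2.png

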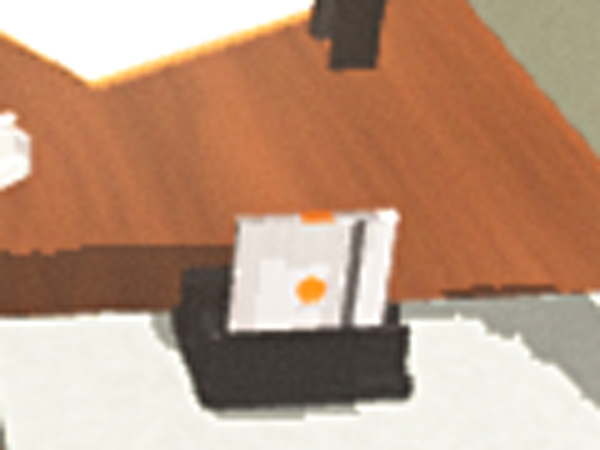

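The picture shows the orange mark at (311,289) facing the lens side, with the coupon upright and its top edge at 120 mm, so it is seated. Next is the mirror, pulling back from under the lens first.

Call:
servo_tool:
  series:
    - [[-0.12,0,-0.07,0,0,0,0.3],[-0.25,0,-0.07,0,0,0,0.5],[-0.38,0.05,-0.07,0,0,0,0.6],[-0.5,0.15,-0.07,0,0,0,0.6],[-0.6,0.25,-0.07,0,0,-0.01,0.6],[-0.644,0.37,-0.07,0,0,-0.02,0.6],[-0.644,0.5,-0.07,0,0,-0.0256,0.6],[-0.644,0.62,-0.07,0,0,-0.0256,0.6],[-0.644,0.74,-0.07,0,0,-0.0256,0.6],[-0.644,0.86,-0.07,0,0,-0.0256,0.6],[-0.644,0.95,-0.07,0,0,-0.0256,0.6],[-0.644,1,-0.07,0,0,-0.0256,0.6]]

```text
time_s: 10.68
tool_pos: [0.4616, -0.2669, 0.1971]
tool_rot: [179.9, 0.2, 2.2]
force: [-0.4, -1.2, -0.3]
grip_width: 0.0521
grasp_force: 0.0
```

```bash
python3 -c "
from h import *
row([.4645,-.2862,.12],down(2.5))"
```

```text
at [ 0.4616 -0.2669  0.1971] [1.799e+02 1.600e-01 2.150e+00] t 10.68 w 0.0521 f [-0.4 -1.2 -0.3]
ROW [0.008, 0.0642, 0.2572, 0.0005, 0.0009, -0.0019]
```

Call:
servo_tool:
  series:
    - [[0.007,0.055,0.1,0,0,0,0.6],[0.007,0.055,0.2,0,0,0,0.6],[0.007,0.055,0.3,0,0,0,0.6],[0.007,0.055,0.4,0,0,0,0.6],[0.007,0.055,0.4,0,0,0,0.6],[0.007,0.055,0.4,0,0,0,0.6],[0.007,0.055,0.4,0,0,0,0.6]]

```text
time_s: 11.27
tool_pos: [0.467, -0.2798, 0.0794]
tool_rot: [180.0, -0.0, 2.4]
force: [0.4, -0.6, 0.7]
grip_width: 0.0522
grasp_force: 0.0
```

```bash
python3 - <<'E'
from h import *
s=cam('side'); o=get_obs(); A=R.from_euler('xyz',o['tool_rot'],degrees=True)
Q=pts(s); T=A.inv().apply((Q-o['tool_pos']).reshape(-1,3)).reshape(Q.shape)*1000; V=s['frame'].max(2)
for z0 in range(-85,-15,10):
    m=(abs(T[...,0])<60)&(abs(T[...,1])<60)&(abs(T[...,2]-z0)<5)&(s['depth']>0)&(V<90); q=T[m]
    if len(q)>3: print(z0,len(q),np.round(np.percentile(q,[3,50,97],axis=0)[:,:2]).tolist())
hs=cv2.cvtColor(s['frame'],cv2.COLOR_RGB2HSV).astype(int)
q=T[(hs[...,1]>200)&((hs[...,0]<4)|(hs[...,0]>176))&(hs[...,2]>100)&(abs(Q[...,2]-.05)<.004)&(Q[...,1]<-.2)&(Q[...,1]>-.4)]
print('handle in tool',np.round(np.percentile(q,[1,50,99],axis=0),1).tolist())
row([.4645,-.2862,-.002],down(2.5))
cv2.imwrite('pics/m1.png',cv2.resize(s['frame'][230:350,200:400],(800,480),interpolation=2)[:,:,::-1])
E
```

```text
-85 25 [[-3.0, -33.0], [2.0, -31.0], [8.0, -30.0]]
-75 15 [[-8.0, -33.0], [2.0, -29.0], [7.0, -25.0]]
-55 8 [[-9.0, 34.0], [-3.0, 35.0], [9.0, 36.0]]
-45 56 [[-12.0, 33.0], [-1.0, 35.0], [9.0, 36.0]]
-35 47 [[-12.0, 33.0], [-1.0, 35.0], [9.0, 36.0]]
handle in tool [[-83.7, -0.1, 26.2], [-25.4, 9.6, 28.5], [40.9, 14.1, 33.9]]
at [ 0.4677 -0.28    0.0801] [ 1.7994e+02 -1.1000e-01  2.4200e+00] t 11.32 w 0.0522 f [ 0.8 -0.1  1.2]
ROW [-0.012, 0.02, 0.2737, 0.0004, -0.0006, -0.0004]
```

View pics/m1.png

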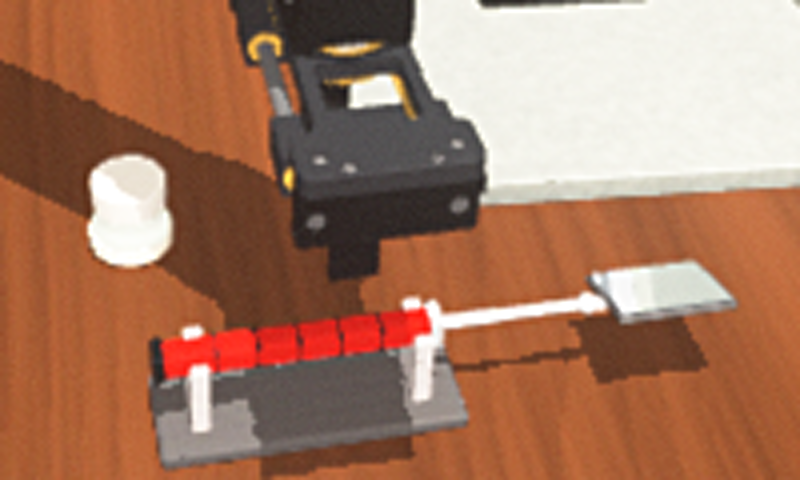

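The picture shows the handle centred at about (300,345), both posts visible, and the finger at (355,255) between them. I shift 7 mm in y, go down and grip.

Call:
servo_tool:
  series:
    - [[0,0.022,0,0,0,0,0.6],[0,0.022,0.08,0,0,0,0.6],[0,0.022,0.16,0,0,0,0.6],[0,0.022,0.23,0,0,0,0.6],[0,0.022,0.276,0,0,0,0.6],[0,0.022,0.276,0,0,0,0.6],[0,0.022,0.276,0,0,0,0.6],[0,0.022,0.276,0,0,0,0],[0,0.022,0.276,0,0,0,0],[0,0.022,0.276,0,0,0,0],[0,0.022,0.276,0,0,0,0],[0,0.022,0.276,0,0,0,0]]
  grip_force: 40

```text
time_s: 12.32
tool_pos: [0.4675, -0.2859, -0.0036]
tool_rot: [180.0, -0.1, 2.4]
force: [0.5, -0.2, 0.2]
grip_width: 0.0268
grasp_force: 0.0
```

Call:
servo_tool:
  series:
    - [[0,0,0,0,0,0,0],[0,0,0,0,0,0,0],[0,0,0,0,0,0,0],[0,0,0,0,0,0,0]]

```text
time_s: 12.65
tool_pos: [0.4672, -0.2858, -0.004]
tool_rot: [-180.0, -0.0, 2.4]
force: [0.6, 0.9, 2.0]
grip_width: 0.0134
grasp_force: 40.0
```

Gripped: 14 mm wide at 40 N. I lift.

Call:
servo_tool:
  series:
    - [[0,0,-0.03,0,0,0,0],[0,0,-0.1,0,0,0,0],[0,0,-0.2,0,0,0,0],[0,0,-0.3,0,0,0,0],[0,0,-0.4,0,0,0,0],[0,0,-0.5,0,0,0,0],[0,0,-0.5,0,0,0,0],[0,0,-0.5,0,0,0,0],[0,0,-0.5,0,0,0,0]]

```text
time_s: 13.4
tool_pos: [0.4665, -0.2853, 0.1453]
tool_rot: [-179.9, 0.0, 2.4]
force: [0.9, 1.3, -1.1]
grip_width: 0.0134
grasp_force: 40.0
```

```bash
cat > mir.py <<'E'
from h import *
o=get_obs(); A=R.from_euler('xyz',o['tool_rot'],degrees=True)
print('tool',np.round(o['tool_pos'],4),np.round(o['tool_rot'],2),'t',round(o['time_s'],2),o['grip_width'],o['grasp_force'])
for n in('top','side'):
    k=cam(n); Q=pts(k); T=A.inv().apply((Q-o['tool_pos']).reshape(-1,3)).reshape(Q.shape)*1000
    m=(T[...,0]>122)&(T[...,0]<215)&(abs(T[...,1])<45)&(abs(T[...,2]+50)<35)&(k['depth']>0)
    m=cv2.erode(m.astype('uint8'),np.ones((2,2)))>0
    q=T[m]
    if len(q)<50: print(n,'few',len(q)); continue
    for it in range(3):
        mu=q.mean(0); vt=np.linalg.svd(q-mu,full_matrices=False)[2]; r=(q-mu)@vt[2]; q=q[abs(r)<max(4,2*r.std())]
    nrm=vt[2]*-np.sign(vt[2,2]); x0,x1=np.percentile(q[:,0],[1,99])
    w=A.apply(nrm); cw=o['tool_pos']+A.apply(mu)/1000
    print(n,len(q),'tool: ctr',np.round(mu,1),'x',np.round([x0,x1],1),'y',np.round(np.percentile(q[:,1],[1,99]),1),'n',np.round(nrm,3),'rms',r.std().round(1),'| world ctr',np.round(cw,4),'n',np.round(w,3))
    hs=cv2.cvtColor(k['frame'],cv2.COLOR_RGB2HSV).astype(int)
    h=T[(hs[...,1]>200)&((hs[...,0]<4)|(hs[...,0]>176))&(hs[...,2]>100)&(abs(T[...,0])<110)&(abs(T[...,1])<30)&(abs(T[...,2]+50)<40)]
    d=cv2.fitLine(h.astype('float32'),cv2.DIST_HUBER,0,.01,.01).ravel(); d*=np.sign(d[0]); print('  handle',len(h),'dir',np.round(d[:3],3),'x',np.round(np.percentile(h[:,0],[1,99]),1),'mid',np.round(np.median(h,0),1))
E
python3 mir.py
```

```text
tool [ 0.4665 -0.2853  0.1453] [-1.7994e+02  4.0000e-02  2.4300e+00] t 13.4 0.01344271581105034 39.998489543795586
top 639 tool: ctr [161.4   1.6 -52.3] x [126.1 190.6] y [-20.5  23.9] n [ 0.002 -0.334 -0.943] rms 1.6 | world ctr [ 0.6279 -0.2801  0.1975] n [-0.011  0.333  0.943]
  handle 177 dir [ 1.    -0.001  0.004] x [-82.6 -34.2] mid [-58.8  -1.  -55.3]
side 324 tool: ctr [157.8   6.9 -54.4] x [125.3 188.8] y [-17.9  24. ] n [-0.014 -0.293 -0.956] rms 1.3 | world ctr [ 0.6245 -0.2856  0.1996] n [-0.026  0.291  0.956]
  handle 339 dir [ 1.    -0.023 -0.018] x [-83.5 -23.5] mid [-53.6   5.3 -53.9]
```

```bash
cat > tgt.py <<'E'
import sys
from h import *
dz,lean=float(sys.argv[1]),float(sys.argv[2])
Rt=R.from_euler('xyz',[180-np.degrees(np.pi/4-lean),0,-2.2],degrees=True)
F=np.array([.664,-.0606,.080+dz]); p=F-Rt.apply([.161,.001,-.052]); print('tcp',p, 'tip z',(p-Rt.apply([0,0,.03]))[2]); row(p,Rt)
E
python3 tgt.py .09 .325
```

```text
tcp [ 0.50226615 -0.07661117  0.12297016] tip z 0.14984643057537117
at [ 0.466  -0.2852  0.1444] [-1.7994e+02  1.5000e-01  2.4300e+00] t 13.5 w 0.0138 f [-0.  -1.4 -1. ]
ROW [0.1504, -0.6894, 0.0718, -0.1468, -0.0051, 0.0255]
```

Call:
servo_tool:
  series:
    - [[0.01,-0.04,0,-0.01,0,0.003,0],[0.03,-0.11,0,-0.03,-0.001,0.006,0],[0.05,-0.19,0.01,-0.05,-0.002,0.01,0],[0.07,-0.28,0.02,-0.07,-0.003,0.013,0],[0.09,-0.37,0.03,-0.09,-0.004,0.016,0],[0.11,-0.46,0.04,-0.11,-0.004,0.019,0],[0.13,-0.55,0.055,-0.13,-0.005,0.022,0],[0.145,-0.63,0.065,-0.1468,-0.005,0.0255,0],[0.15,-0.67,0.07,-0.1468,-0.005,0.0255,0],[0.15,-0.689,0.07,-0.1468,-0.005,0.0255,0],[0.15,-0.689,0.07,-0.1468,-0.005,0.0255,0],[0.15,-0.689,0.07,-0.1468,-0.005,0.0255,0]]

```text
time_s: 14.5
tool_pos: [0.5027, -0.0795, 0.1248]
tool_rot: [153.5, -0.1, -2.3]
force: [0.4, -0.0, -1.8]
grip_width: 0.0131
grasp_force: 40.0
```

```bash
python3 mir.py; python3 tgt.py 0.03 .325
```

```text
tool [ 0.5027 -0.0795  0.1248] [ 1.5353e+02 -1.4000e-01 -2.3500e+00] t 14.5 0.013128872407245036 39.99808570370078
top 493 tool: ctr [160.6   3.5 -51.9] x [124.5 189.5] y [-19.6  25. ] n [-0.019 -0.325 -0.946] rms 1.5 | world ctr [ 0.6638 -0.0661  0.1733] n [0.009 0.713 0.701]
  handle 163 dir [ 1.    -0.012  0.006] x [-82.6 -30.6] mid [-58.    3.  -54.5]
side 178 tool: ctr [162.1   4.4 -49.6] x [126.5 191.6] y [-21.4  25.6] n [-0.012 -0.347 -0.938] rms 0.7 | world ctr [ 0.6653 -0.068   0.1716] n [0.016 0.729 0.685]
  handle 247 dir [ 1.     0.002 -0.004] x [-82.   40.4] mid [-35.7   7.2 -49.8]
tcp [ 0.50226615 -0.07661117  0.06297016] tip z 0.0898464305753712
at [ 0.5028 -0.08    0.1252] [153.58  -0.19  -2.45] t 14.6 w 0.0136 f [ 0.6 -0.6 -1.4]
ROW [-0.0029, -0.1024, 0.1807, 0.0002, -0.0003, -0.0017]
```

Call:
servo_tool:
  series:
    - [[0,-0.02,0.03,0,0,0,0],[0,-0.05,0.08,0,0,0,0],[0,-0.08,0.13,0,0,0,0],[0,-0.11,0.18,0,0,0,0],[0,-0.135,0.23,0,0,0,0],[0,-0.15,0.26,0,0,0,0],[0,-0.155,0.269,0,0,0,0],[0,-0.155,0.269,0,0,0,0],[0,-0.155,0.269,0,0,0,0],[0,-0.155,0.269,0,0,0,0],[0,-0.155,0.269,0,0,0,0]]

```text
time_s: 15.52
tool_pos: [0.5045, -0.0716, 0.0327]
tool_rot: [153.6, -0.3, -2.2]
force: [0.8, -0.9, -1.0]
grip_width: 0.0136
grasp_force: 40.0
```

```bash
python3 mir.py; python3 m.py | head -2; python3 - <<'E'
from h import *
c=load('top'); s=load('side')
a=cv2.resize(c['frame'][90:240,230:400],(453,400),interpolation=2); b=cv2.resize(s['frame'][150:280,270:383],(347,400),interpolation=2)
cv2.imwrite('pics/f.png',np.hstack([a,b])[:,:,::-1])
E
```

```text
tool [ 0.5045 -0.0716  0.0327] [153.62  -0.27  -2.21] t 15.52 0.01362795229162423 39.998373202979565
top 373 tool: ctr [160.5   3.9 -52.1] x [126.6 189.6] y [-17.7  24.6] n [-0.01  -0.336 -0.942] rms 1.5 | world ctr [ 0.6655 -0.0581  0.0818] n [0.015 0.72  0.694]
  handle 148 dir [ 1.    -0.017 -0.004] x [-82.8 -33.1] mid [-60.    3.4 -54.3]
side 121 tool: ctr [160.7   3.7 -49.6] x [125.5 191.5] y [-22.8  25.1] n [-0.009 -0.343 -0.939] rms 0.7 | world ctr [ 0.6656 -0.0591  0.0795] n [0.015 0.725 0.689]
  handle 230 dir [ 1.    -0.003 -0.005] x [-82.4  39.8] mid [-38.    6.6 -50.6]
coupon 639 [[-39.5, 84.3, 63.4], [-1.3, 87.7, 94.7], [38.2, 94.0, 120.8]]
mark 20 [ 1.5 87.7 84.4]
```

View pics/f.png

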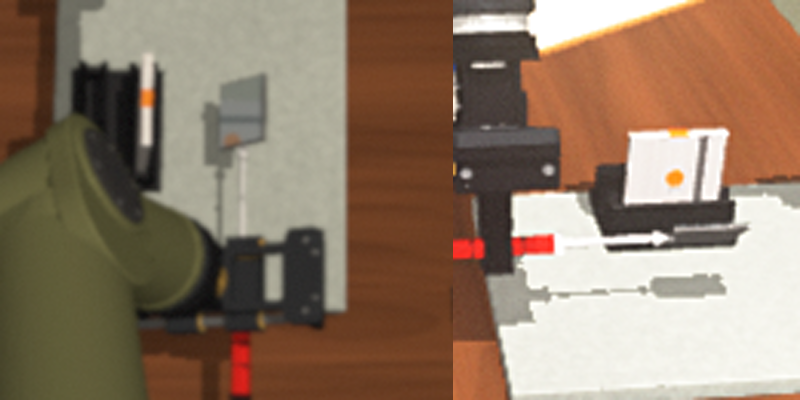

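The final picture shows the mirror head at (243,110) in the top crop, angled to the rack, with the coupon standing (patch at (148,97), mark at (675,178) in the side crop). The measured face centre is within 3 mm and its normal within 0.03 rad. I settle briefly and hand in.

Call:
servo_tool:
  series:
    - [[0,0,0,0,0,0,0],[0,0,0,0,0,0,0],[0,0,0,0,0,0,0],[0,0,0,0,0,0,0],[0,0,0,0,0,0,0],[0,0,0,0,0,0,0],[0,0,0,0,0,0,0],[0,0,0,0,0,0,0]]

```text
time_s: 16.33
tool_pos: [0.5038, -0.0717, 0.0319]
tool_rot: [153.6, -0.2, -2.2]
force: [0.7, 0.3, -1.6]
grip_width: 0.0134
grasp_force: 40.0
```

```bash
python3 mir.py | grep -v handle; python3 -c "
from cell import env
print(env.sign_off())"
```

```text
tool [ 0.5038 -0.0717  0.0319] [153.57  -0.17  -2.2 ] t 16.33 0.01344356042674677 39.99848959967494
top 382 tool: ctr [161.   4. -52.] x [126.8 190.3] y [-17.9  24.5] n [-0.009 -0.332 -0.943] rms 1.4 | world ctr [ 0.6653 -0.0584  0.0808] n [0.017 0.717 0.697]
side 119 tool: ctr [161.9   4.5 -50. ] x [128.  190.6] y [-22.2  25.4] n [-0.002 -0.348 -0.938] rms 0.6 | world ctr [ 0.6661 -0.0597  0.0791] n [0.024 0.728 0.685]
the job is handed in; nothing more can be done
None
```

Job handed in at about 16 s (verdict not shown): by camera, the orange coupon is let go and seated in the near slot with its mark to the lens side, and the mirror is held still under the lens about 3 mm from the target point and within about 0.03 rad of the right angle.

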